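# Snap the bench bottles and marker into the clip rail

## Robot

A 6-joint arm with a two-finger parallel gripper is mounted at the origin on the work surface; the furniture and walls round the work are solid. World frame = base frame: x ahead of the robot, y to its left, z up, the work surface at z = 0. Lengths are in mm, angles in rad, forces in N, time in s.
With the tool pointing down it reaches from about 275 to 825 mm from the base axis. Payload 5.2 kg.
Tool frame: the origin (TCP) lies at the very end of the fingers, on their centre line; the grasp point (between the pads) lies 19 mm behind it; z points along the fingers, y is the direction in which the jaws open and shut (so a half turn about z gives the same grasp; the last joint's range is limited). The gripper opens to 93 mm and grips with 3 to 60 N. Pads are 15 mm wide; open, the fingers measure 128 mm over their backs; the gripper's body (75 mm by 188 mm) begins 65 mm behind the grasp point.
Start: joints at [0.985, 0.259, 1.535, -0, 1.348, -0.203], TCP at [205.414, 510.206, 218.653] pointing down, gripper open.
Joint ranges: [-3.14, 3.14], [-0.91, 2.08], [0.19, 2.58], [-1.22, 4.36], [0.22, 2.71], [-3.12, 3.12]. Speed limits (rad/s): [2.57, 2.57, 3.14, 3.14, 3.14, 3.14].

## Interface

Orientations are given as [roll, pitch, yaw] about the fixed x, y, z axes, in that order (R = Rz(yaw) Ry(pitch) Rx(roll)).
In Python, from bench import robot gives the robot as it stands. The module is installed in compiled form; this text tells all that it offers. Calls block until the motion is done:
- robot.move_ptp(position, orientation): joint-space move of the TCP to a pose.
- robot.move_linear(position, ori=None, speed=150, f_stop=None): straight line of the TCP; ori=None keeps the orientation; speed is the mean speed in mm/s. With f_stop (N) it stops when the force on the tool has changed by that much, and returns True; else False.
- robot.move_j(angles): joint-space move.
- robot.move_gripper(opening): opening from 0.0 (shut) to 1.0 (fully open); the grip force is fixed at half the most; returns when the fingers have stopped.
- robot.sleep(seconds).
- robot.inverse_kinematics(position, orientation): joint angles nearest the present ones, or None.
- robot.get_image(name): name is "scene" or "top"; returns a dict with "img" (384x512x3 uint8, blue, green, red), "fovy" (degrees; the focal length in pixels is half the picture's height over the tangent of half this angle, whatever the lens; pixels are square), "cx", "cy" (the principal point, pixels), "k1" (the pictures are not rectified: a ray, as slopes to the right and down, at radius r is drawn at 1 + k1 r^2 times it, then the intrinsics apply), "eye" and "orientation" of the camera in the world. Camera axes: x right, y down, z forward; pixel columns grow to the right and rows downward; lengths in mm; the calibration is good to about 2 mm. A picture is of the moment at which its call begins. There is no depth.
A pose or a line that the arm cannot do raises robot.MotionError and nothing moves.
- robot.hand_in(): hands the job in, once; it reports no verdict.
Readings, each from a call of its own:
- robot.current_t(): time.
- robot.current_qpos(): joint angles.
- robot.current_joint_vel(): joint speeds.
- robot.current_joint_efforts(): joint torques, N m.
- robot.current_tcp_pos(): TCP position.
- robot.current_eef_rot(): TCP orientation.
- robot.current_contact_force(): force on the tool from outside, world axes, zero at the start.
- robot.current_ft_torque(): the same for the moment, N m.
- robot.current_gripper_width(): opening from 0.0 (shut) to 1.0 (fully open).
Only numpy, scipy, OpenCV 4.12 (cv2) and the standard library are available. Lean on these libraries where they do the work, as an engineer would, in place of code of your own. Each camera call takes 0.05 s, during which the arm holds its last target.

## Task

Put the jar, the dropper bottle and the standing marker away in the clip rail at the back of the bench: press each one sideways into the spring clip that fits its width until it snaps fully home, and leave it standing upright on the bench in its clip. Keep all three upright on the way, and leave the glue bottle, sanding block and nut driver where they are.

Things in the scene. Friction and masses are not known exactly. Their poses are not given: they have to be found in the camera images.
- clip_rail: aluminium rail fixed on the bench, 284 long (own y) x 34 x 28 mm high. Origin: middle of its underside. Its own -x is the front: three spring clips stand on it 92 mm apart, open to that side (roughly to the robot). Which clip is where changes. The jaws are smooth and push back below a grip from above: hold firmly. Two back plates reach 30 mm up; that of the narrow clip stands on a bracket, 45 to 63 mm up.
- wide_clip_seat (a point): Seat of the widest spring clip, for the jar: point on the bench (z = 0) under its axis when it is fully home against the flat black back plate, 70 mm wide. Axes as the rail: press in along +x, up to about 6 N. Two sprung steel jaws, z 14 to 30 mm: rounded bumps with a 40 mm gap, 15 mm in front (-x) of the seat; lips flare out to 26 mm in front. Jaws spread, then close behind it.
- middle_clip_seat (a point): Seat of the middle-sized spring clip, for the dropper bottle: point on the bench (z = 0) under its axis when it is fully home against the flat black back plate, 54 mm wide. Axes as the rail: press in along +x, up to about 8 N. Two sprung steel jaws, z 10 to 30 mm: rounded bumps with a 26 mm gap, 11 mm in front (-x) of the seat; lips flare out to 22 mm in front. Jaws spread, then close behind it.
- narrow_clip_seat (a point): Seat of the narrowest spring clip, for the marker: point on the bench (z = 0) under its axis when it is fully home against the flat black back plate, 38 mm wide. Axes as the rail: press in along +x, up to about 8 N. Two sprung steel jaws, z 47 to 63 mm: rounded bumps with a 12 mm gap, 7 mm in front (-x) of the seat; lips flare out to 18 mm in front. Jaws spread, then close behind it.
- jar: squat round white jar with a red screw lid, standing upright: 66 mm tall, 50 mm diameter up to z = 55, the lid 46 mm diameter above; about 0.18 kg. Origin: centre of its underside, z up.
- dropper_bottle: small round brown bottle with a dark dropper cap, standing upright: 102 mm tall, body 33 to 34 mm diameter up to about z = 60, then a shoulder, the cap 24 mm diameter from z = 62 to 77 and a 13 mm rubber teat to the top; about 0.07 kg. Origin: centre of its underside, z up.
- marker: white felt marker with a black cap, standing upright on its cap: 130 mm tall, 18 mm diameter; the cap reaches up to 44 mm; about 0.025 kg, easily knocked over. Origin: half way up (65 mm), on its side, 9 mm off its axis; its own y points up along the marker.
- marker_waist (a point): point on the marker's axis 55 mm above its lower end, at the height where its clip holds it.
- bench_vice: blue vice fixed at the left of the bench, not part of the job: about 125 (world x) x 145 mm (world y), 95 mm high. Origin: its middle, 40 mm below the bench top.
- glue_bottle: upright glue bottle, 46 mm diameter to z = 100, slim orange nozzle to 146 mm. A bystander. Origin: centre of its underside.
- sanding_block: cork sanding block lying flat, 58 (x) x 91 (y) x 34 mm. A bystander. Origin: centre of its underside.
- nut_driver: nut driver lying flat, 150 mm long along its own y (thick handle at +y), 26 wide, 25 mm high. A bystander. Origin: middle of its length, underside.
There are look-alikes about, which are no part of the job. What is shaped like the jar but purple or yellow is not meant.

How it is judged:
By the outcome, as a careful person would: the job done as asked, in the order asked, and still so for the second after the job is handed in, with the robot touching nothing.
It also fails if it takes over 67 s, if anything falls off the work surface, if the arm or the gripper's body presses on something with over 40 N, if the wrist force passes 120 N, or if a joint passes its speed limit or range.

## Working session

There is one attempt and no reset: what is moved stays moved. The work goes in short steps, each a Python script; the robot and the scene stay as the last script left them, time stands still between calls to the robot, and variables do not carry over. Pictures are saved under pics/ and viewed, and the job is handed in when it is done.

```bash
mkdir -p pics; ls
python3 - <<'E'
from bench import robot
import cv2
for n in ["scene","top"]:
    d=robot.get_image(n)
    cv2.imwrite(f"pics/{n}0.png",d["img"])
    print(n,{k:v for k,v in d.items() if k!="img"})
print(robot.current_t(),robot.current_tcp_pos(),robot.current_eef_rot(),robot.current_gripper_width())
E
```

```text
pics
scene {'fovy': 55.46112718953354, 'cx': 258.82616426555387, 'cy': 192.1911750177815, 'k1': -0.05421862475475171, 'eye': array([   5.85787626, -652.76582609,  681.3498085 ]), 'orientation': array([-2.25315042,  0.00890247, -0.64055071])}
top {'fovy': 46.2808978947193, 'cx': 253.05414125918045, 'cy': 190.38241478826203, 'k1': -0.006339583134135636, 'eye': array([ 308.07991599,  -32.91437647, 1221.97656488]), 'orientation': array([-3.02357484, -0.03241248, -1.55614545])}
0.1 [205.16394792 509.81740694 217.92702843] [-3.14006225e+00 -3.15542055e-04  2.75876251e+00] 0.999140526821874
```

View pics/scene0.png

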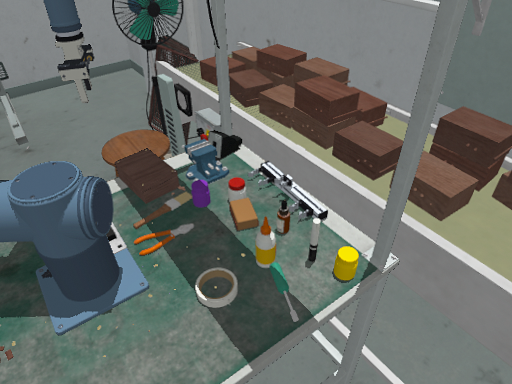

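View pics/top0.png

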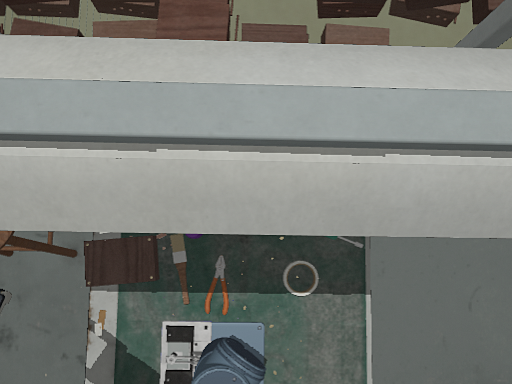

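```bash
cat > h.py <<'E'
import numpy as np, cv2
from scipy.spatial.transform import Rotation as Rn
def cam(d):
    f=192/np.tan(np.radians(d["fovy"])/2)
    R=Rn.from_euler('xyz',d["orientation"]).as_matrix()
    return f,R,np.array(d["eye"])
def ray(d,u,v):
    f,R,e=cam(d)
    a=np.array([(u-d["cx"])/f,(v-d["cy"])/f]); s=a.copy()
    for _ in range(30): s=a/(1+d["k1"]*(s@s))
    return e,R@np.array([s[0],s[1],1])
def at_z(d,u,v,z):
    e,r=ray(d,u,v); return e+r*(z-e[2])/r[2]
def proj(d,P):
    f,R,e=cam(d); P=np.atleast_2d(P)
    c=(P-e)@R; s=c[:,:2]/c[:,2:]
    s=s*(1+d["k1"]*(s**2).sum(1,keepdims=True))
    return s*f+[d["cx"],d["cy"]]
def crop(img,x0,y0,x1,y1,k,name,step=10):
    c=cv2.resize(img[y0:y1,x0:x1],None,fx=k,fy=k,interpolation=cv2.INTER_CUBIC)
    for x in range(x0-x0%step+step,x1,step):
        cv2.line(c,((x-x0)*k,0),((x-x0)*k,6),(255,255,255),1); cv2.putText(c,str(x),((x-x0)*k-8,16),0,.35,(255,255,255),1)
    for y in range(y0-y0%step+step,y1,step):
        cv2.line(c,(0,(y-y0)*k),(6,(y-y0)*k),(255,255,255),1); cv2.putText(c,str(y),(8,(y-y0)*k+4),0,.35,(255,255,255),1)
    cv2.imwrite("pics/"+name,c)
E
python3 - <<'E'
from bench import robot
from h import *
import pickle
d=robot.get_image("scene"); pickle.dump(d,open("s0.pkl","wb"))
pickle.dump(robot.get_image("top"),open("t0.pkl","wb"))
crop(d["img"],240,150,340,225,8,"railcrop.png")
crop(d["img"],215,170,345,270,6,"objcrop.png")
E
```

```text
(no output)
```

View pics/railcrop.png

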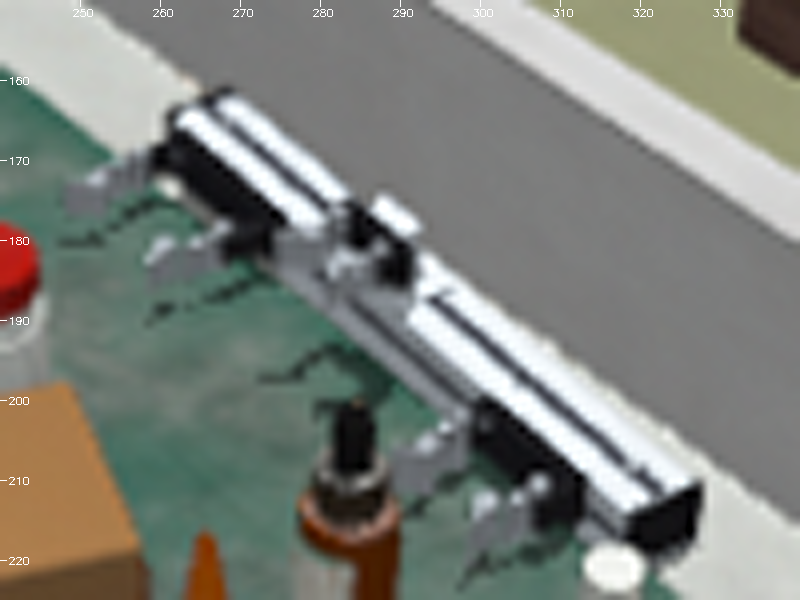

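View pics/objcrop.png

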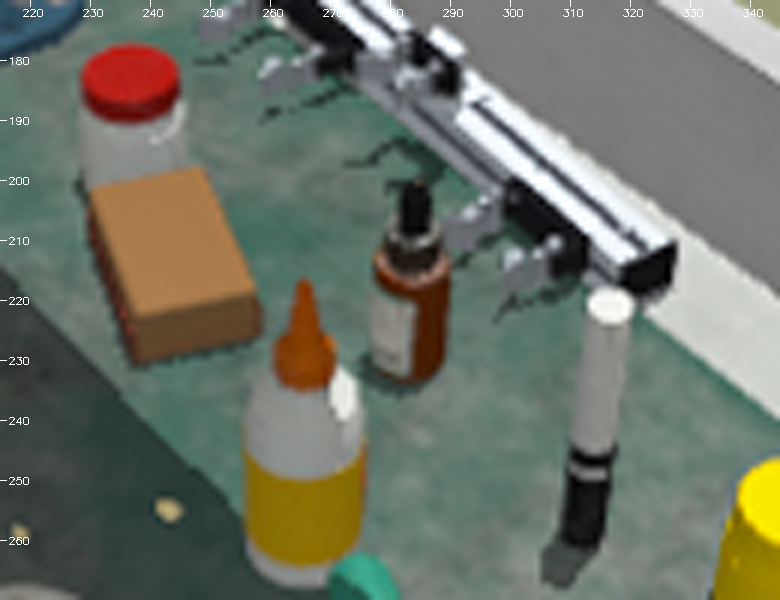

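Run:
```python
import pickle; from h import *
d=pickle.load(open("s0.pkl","rb"))
np.set_printoptions(precision=1,suppress=True)
for n,u,v,z in [("FR",318.5,214,28),("BR",327,210.5,28),("BRb",327.5,217.5,0),("FRb",320,220,0),("FL",262,166,28),("BL",268,161.5,28),
 ("marktop",316.5,220.5,130),("markbot",311.5,260,0),("jar lid top c",236.8,181.5,66),("drop top",284.5,200.5,102),("drop bot front",283,232.5,0),
 ("glue tip",265.5,216.5,146),("glue bot",265,266,0),("yellowtop",345,252,66),
 ("blk",205-0,0,34)]:
    print(n,at_z(d,u,v,z))
for u,v in [(230,204),(252,198),(237.5,222.5),(258,218)]: print("block",at_z(d,u,v,34))
a=at_z(d,318.5,214,28);b=at_z(d,262,166,28);print(np.linalg.norm(a-b),np.degrees(np.arctan2(b[1]-a[1],b[0]-a[0])))
```

```text
FR [ 552.5 -173.4   28. ]
BR [ 580.2 -177.2   28. ]
BRb [ 585.6 -178.     0. ]
FRb [ 562.4 -172.7    0. ]
FL [566.8  93.   28. ]
BL [596.9 101.3  28. ]
marktop [ 449.  -260.8  130. ]
markbot [ 448.2 -261.6    0. ]
jar lid top c [433.6  32.5  66. ]
drop top [ 458.5 -141.9  102. ]
drop bot front [ 452.7 -148.5    0. ]
glue tip [ 357.7 -196.8  146. ]
glue bot [ 347.8 -208.4    0. ]
yellowtop [ 480.4 -327.9   66. ]
blk [1651.4 2323.4   34. ]
block [385.   -3.9  34. ]
block [447.2 -19.5  34. ]
block [360.7 -75.9  34. ]
block [412.4 -94.1  34. ]
266.821034964016 86.9168204108165
```

```bash
cat > ov.py <<'E'
from h import *
import pickle
def boxe(x0,x1,y0,y1,z0,z1):
    P=np.array([[x,y,z] for x in(x0,x1) for y in(y0,y1) for z in(z0,z1)])
    return [(P[i],P[j]) for i in range(8) for j in range(i+1,8) if bin(i^j).count('1')==1]
def tf(p,pose):
    x,y,a=pose; c,s=np.cos(a),np.sin(a)
    return np.array([x+c*p[0]-s*p[1],y+s*p[0]+c*p[1],p[2]])
def lines(pose,sx):
    L=[(a,b,(0,255,255)) for a,b in boxe(-17,17,-142,142,0,28)]
    # plates: seat x = sx + ..., plate front at -17-t
    for yo,r,w,z0,z1,lip,gap in [(92,25,70,0,30,26,40),(0,9,38,45,63,18,12),(-92,17,54,0,30,22,26)]:
        xs=sx-r
        pl=[(sx,yo-w/2,z0),(sx,yo+w/2,z0),(sx,yo+w/2,z1),(sx,yo-w/2,z1)]
        L+=[(np.array(pl[i]),np.array(pl[(i+1)%4]),(0,0,255)) for i in range(4)]
        zz={25:(14,30),9:(47,63),17:(10,30)}[r]
        bx={25:15,9:7,17:11}[r]
        for s in(-1,1):
            yb=yo+s*gap/2
            L.append((np.array([xs-bx,yb,zz[0]]),np.array([xs-bx,yb,zz[1]]),(255,0,255)))
            L.append((np.array([xs-bx,yb,zz[1]]),np.array([xs-lip,yb+s*(lip-bx)*.7,zz[1]]),(255,0,255)))
        L.append((np.array([xs,yo,0]),np.array([xs,yo,70]),(0,255,0)))
    return [(tf(a,pose),tf(b,pose),c) for a,b,c in L]
def draw(d,L,x0,y0,x1,y1,k,name):
    c=cv2.resize(d["img"][y0:y1,x0:x1],None,fx=k,fy=k,interpolation=cv2.INTER_CUBIC)
    for a,b,col in L:
        p=(proj(d,np.array([a,b]))-[x0-.5,y0-.5])*k
        cv2.line(c,tuple(int(round(q)) for q in p[0]),tuple(int(round(q)) for q in p[1]),col,1,cv2.LINE_AA)
    cv2.imwrite("pics/"+name,c)
E
python3 - <<'E'
from ov import *
d=pickle.load(open("s0.pkl","rb"))
draw(d,lines((575,-38,np.radians(-3)),-17),245,150,335,225,8,"ov1.png")
E
```

```text
(no output)
```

View pics/ov1.png

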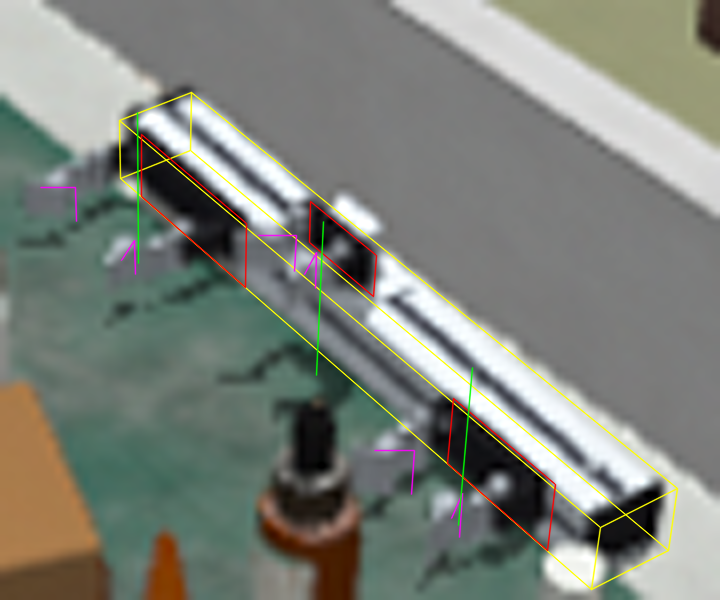

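Run:
```python
from ov import *
from scipy.optimize import least_squares
d=pickle.load(open("s0.pkl","rb"))
k=8
pts=[((17,-142,28),(662,487)),((17,-142,0),(666,540)),((-17,-142,28),(588,515)),((-17,142,28),(122,115)),((17,142,28),(190,88))]
M=np.array([p[0] for p in pts],float); U=np.array([p[1] for p in pts])/k+[244.5,149.5]
f=lambda q:(proj(d,np.array([tf(m,q) for m in M]))-U).ravel()
r=least_squares(f,[575,-38,-.05]); print(r.x,np.degrees(r.x[2]),r.fun.reshape(-1,2).round(2))
np.save("rail.npy",r.x)
draw(d,lines(r.x,-19),245,150,335,225,8,"ov2.png")
```

```text
[ 5.76541314e+02 -3.39255223e+01 -6.36047743e-02] -3.6442851226695225 [[ 0.78 -0.61]
 [-0.87  0.42]
 [ 0.27  0.67]
 [-0.34 -0.37]
 [ 0.11 -0.38]]
```

View pics/ov2.png

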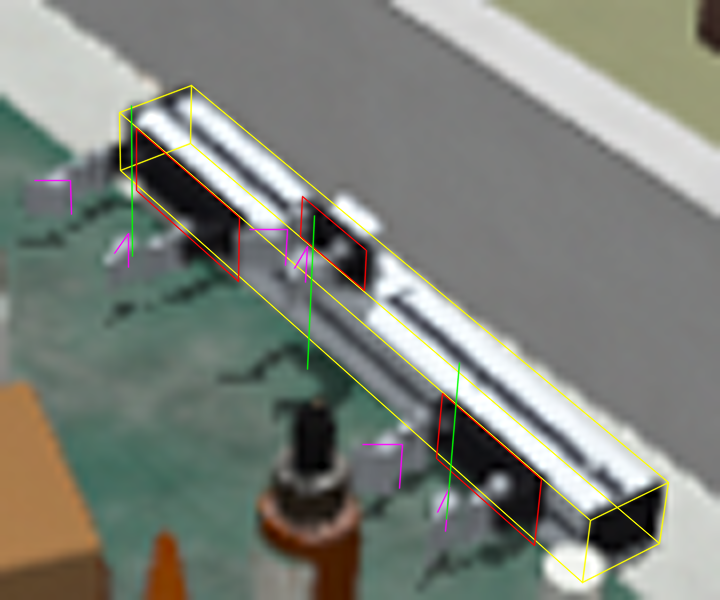

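```bash
cat >> ov.py <<'E'
def cyl(x,y,r,zs,col=(255,255,0)):
    t=np.linspace(0,2*np.pi,37); L=[]
    for z in zs:
        P=np.c_[x+r*np.cos(t),y+r*np.sin(t),np.full(37,z)]
        L+=[(P[i],P[i+1],col) for i in range(36)]
    return L
def objs(j,dr,m):
    return cyl(*j,25,[0,55])+cyl(*j,23,[55,66],(255,0,255))+cyl(*dr,17,[0,58])+cyl(*dr,12,[62,77],(255,0,255))+cyl(*dr,6.5,[102])+cyl(*m,9,[0,44,130])
E
python3 - <<'E'
from ov import *
d=pickle.load(open("s0.pkl","rb"))
L=objs((433.6,32.5),(459,-142),(448.5,-261))
draw(d,L,222,170,262,215,14,"o1.png")
draw(d,L,268,190,328,270,9,"o2.png")
np.set_printoptions(precision=0,suppress=True)
for n,u,v in [("postL",222,140),("postR",385,262),("purple",201,205),("edge",300,186),("yellow",345,278),("nut",270,262),("wall",340,205)]: print(n,at_z(d,u,v,0))
t=pickle.load(open("t0.pkl","rb"))
for z in (0,500,800): print(at_z(t,250,235,z),at_z(t,250,140,z),at_z(t,250,40,z))
E
```

```text
postL [575. 343.   0.]
postR [ 584. -374.    0.]
purple [337.  77.   0.]
edge [619. -28.   0.]
yellow [ 473. -348.    0.]
nut [ 365. -206.    0.]
wall [ 651. -163.    0.]
[332. -64.   0.] [594. -60.   0.] [886. -55.   0.]
[322. -51. 500.] [477. -49. 500.] [649. -46. 500.]
[316. -44. 800.] [407. -42. 800.] [508. -41. 800.]
```

View pics/o1.png

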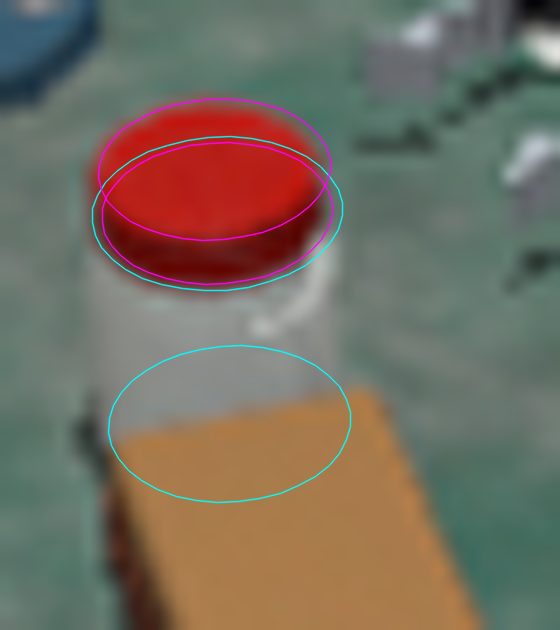

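View pics/o2.png

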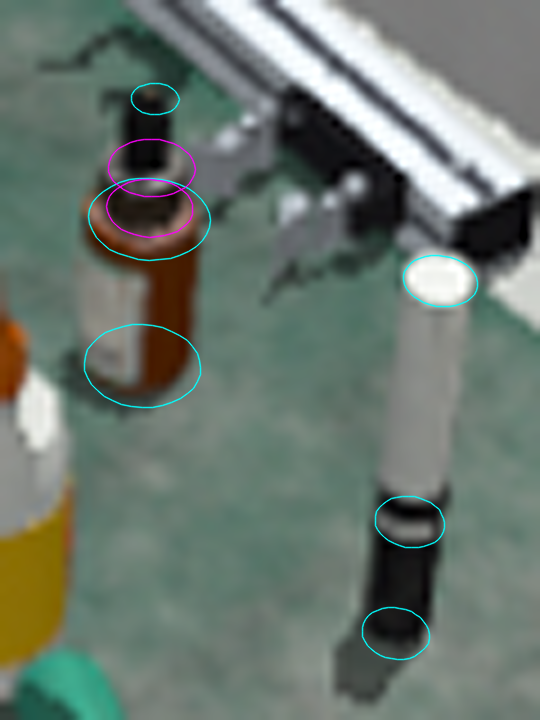

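Run:
```python
from bench import robot
import numpy as np
np.set_printoptions(precision=2,suppress=True)
a=-0.06
for yaw in (a+np.pi/2,a-np.pi/2):
  for p in [(432,33,200),(432,33,34),(470,60,36),(532,60,34),(460,-140,200),(460,-140,34),(540,-126,34),(449,-261,220),(449,-261,66),(548,-33,66),(500,-33,220)]:
    q=robot.inverse_kinematics(p,[np.pi,0,yaw]); print(round(yaw,2),p,q)
```

```text
1.51 (432, 33, 200) [-0.18  0.06  1.82  0.    1.26 -0.12]
1.51 (432, 33, 34) [-0.18  0.28  2.04 -0.    0.82 -0.12]
1.51 (470, 60, 36) [-0.11  0.34  1.94 -0.    0.86 -0.05]
1.51 (532, 60, 34) [-0.1   0.43  1.8  -0.    0.92 -0.04]
1.51 (460, -140, 200) [-0.53  0.15  1.72  0.    1.27 -0.47]
1.51 (460, -140, 34) [-0.53  0.35  1.93  0.    0.86 -0.47]
1.51 (540, -126, 34) [-0.43  0.46  1.75  0.    0.94 -0.37]
1.51 (449, -261, 220) [-0.74  0.2   1.6   0.    1.33 -0.68]
1.51 (449, -261, 66) [-0.74  0.36  1.81  0.    0.97 -0.68]
1.51 (548, -33, 66) [-0.26  0.41  1.73 -0.    1.   -0.2 ]
1.51 (500, -33, 220) [-0.29  0.17  1.65  0.    1.33 -0.23]
-1.63 (432, 33, 200) [-0.18  0.06  1.82 -0.    1.26  3.02]
-1.63 (432, 33, 34) [-0.18  0.28  2.04 -0.    0.82  3.02]
-1.63 (470, 60, 36) [-0.11  0.34  1.94 -0.    0.86  3.09]
-1.63 (532, 60, 34) [-0.1   0.43  1.8  -0.    0.92  3.11]
-1.63 (460, -140, 200) [-0.53  0.15  1.72 -0.    1.27  2.67]
-1.63 (460, -140, 34) [-0.53  0.35  1.93 -0.    0.86  2.67]
-1.63 (540, -126, 34) [-0.43  0.46  1.75 -0.    0.94  2.77]
-1.63 (449, -261, 220) [-0.74  0.2   1.6  -0.    1.33  2.46]
-1.63 (449, -261, 66) [-0.74  0.36  1.81 -0.    0.97  2.46]
-1.63 (548, -33, 66) [-0.26  0.41  1.73 -0.    1.    2.94]
-1.63 (500, -33, 220) [-0.29  0.17  1.65 -0.    1.33  2.91]
```

```bash
cat >> h.py <<'E'
A=-0.0636; ORI=[np.pi,0,A+np.pi/2]
RX=np.array([np.cos(A),np.sin(A)]); RY=np.array([-np.sin(A),np.cos(A)])
E
python3 - <<'E'
from bench import robot
from h import *
robot.move_ptp([432,33,150],ORI)
robot.move_linear([432,33,34],ORI,speed=120)
d=robot.get_image("scene"); crop(d["img"],205,130,285,215,7,"j1.png")
print(robot.current_t(),robot.current_tcp_pos(),robot.current_contact_force())
E
```

```text
3.2917 [432.65397904  32.94923744  34.63555519] [-0.23654672  1.42319084  0.69266543]
```

View pics/j1.png

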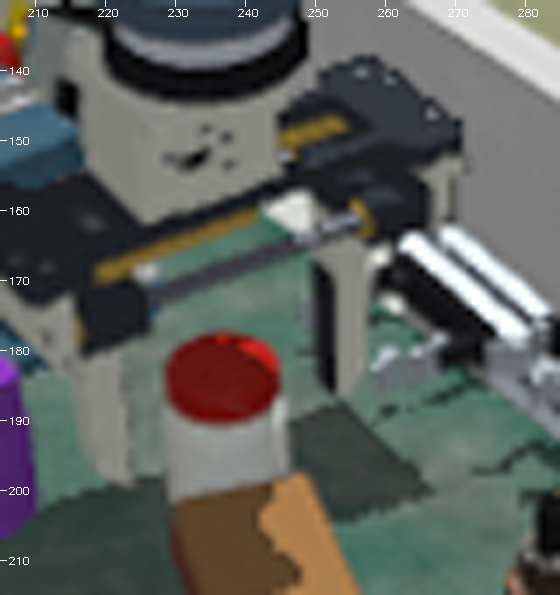

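```bash
python3 - <<'E'
from bench import robot
from h import *
import pickle
d=pickle.load(open("s0.pkl","rb"))
T=np.array([432.65,33,34.6])
R3=np.r_[RX,0];Y3=np.r_[RY,0]
for s in(46.5,64,-46.5,-64):
  for w in (-7.5,7.5): print(s,w,proj(d,T+R3*s+Y3*w).round(1))
E
python3 - <<'E'
from bench import robot
from h import *
robot.move_gripper(0.3)
print(robot.current_t(),robot.current_gripper_width()*93,robot.current_tcp_pos(),robot.current_contact_force())
d=robot.get_image("scene"); crop(d["img"],205,130,285,215,7,"j2.png")
E
```

```text
46.5 -7.5 [[252.3 186.1]]
46.5 7.5 [[249.5 183.4]]
64 -7.5 [[257.4 184. ]]
64 7.5 [[254.6 181.4]]
-46.5 -7.5 [[223.8 197.6]]
-46.5 7.5 [[221.2 194.7]]
-64 -7.5 [[218.2 199.9]]
-64 7.5 [[215.6 197. ]]
4.05 49.66308084488589 [432.0502015   32.99673855  34.00540891] [ 0.48117597 -0.68605017  0.40383079]
```

View pics/j2.png

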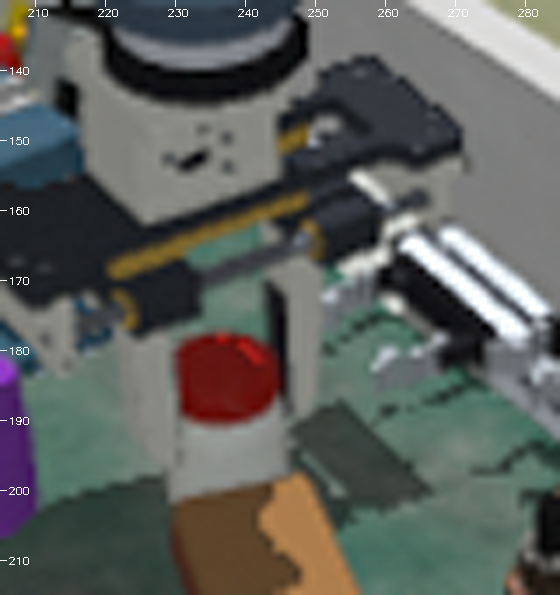

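```bash
cat >> h.py <<'E'
RAIL=np.load("rail.npy"); SX=-19
RAD={'wide':25,'middle':17,'narrow':9}; OFF={'wide':92,'middle':-92,'narrow':0}
def seat(n): return RAIL[:2]+RX*(SX-RAD[n])+RY*OFF[n]
def P(xy,z): return [float(xy[0]),float(xy[1]),float(z)]
E
sed -i 's/A=-0.0636;/A=float(np.load("rail.npy")[2]);/' h.py
python3 - <<'E'
from bench import robot
from h import *
from ov import *
s=seat('wide'); print(s)
robot.move_linear([432,33,44],speed=80)
pre=s-60*RX
robot.move_linear(P(pre,44),speed=120)
d=robot.get_image("scene")
draw(d,lines(RAIL,SX)+cyl(*(robot.current_tcp_pos()[:2]),25,[10,65]),215,130,305,215,8,"j3.png")
print(robot.current_t(),robot.current_tcp_pos(),robot.current_contact_force())
E
```

```text
[538.47798109  60.68516782]
5.0417 [477.44269646  64.44249582  43.52689077] [-0.79340392  0.56461804 -2.2604541 ]
```

View pics/j3.png

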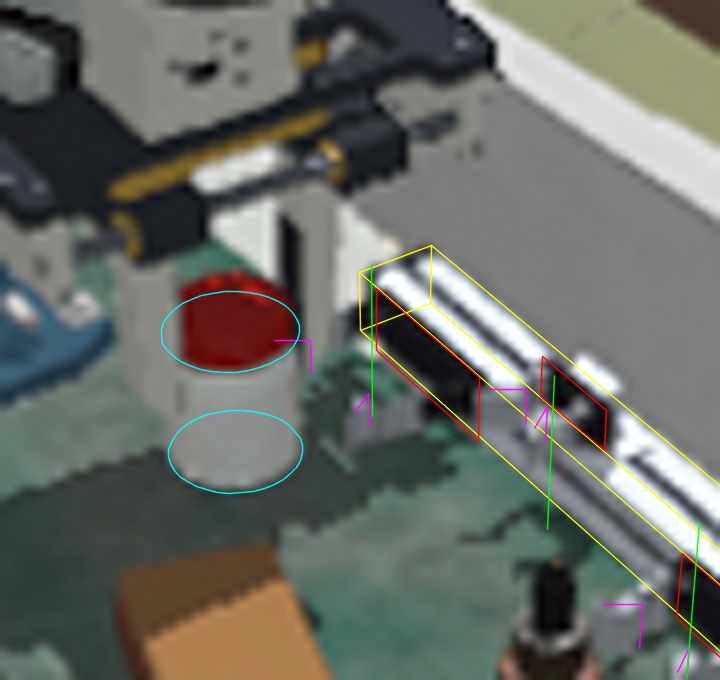

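Run:
```python
from bench import robot
from h import *
from ov import *
s=seat('wide')
robot.move_linear(P(s-60*RX,33.8),speed=40); robot.sleep(.1)
print(robot.current_t(),robot.current_tcp_pos(),robot.current_contact_force())
for dx in (-25,-12,-5): 
    r=robot.move_linear(P(s+dx*RX,33.8),speed=60 if dx==-25 else 35,f_stop=20)
    print(dx,r,robot.current_t(),((robot.current_tcp_pos()[:2]-s)@np.c_[RX,RY]),robot.current_contact_force())
d=robot.get_image("scene")
draw(d,[],215,130,305,215,8,"j4.png")
```

```text
5.55 [478.21320607  64.39924112  33.51047575] [-0.1208373   0.27321999 -2.33169996]
-25 False 6.2833 [-25.00403857  -0.06872978] [-2.23598927 -0.24130242 -1.75376774]
-12 False 6.8083 [-9.76365937 -0.12363241] [ 2.70020725 -0.07504375 -2.16016177]
-5 False 7.1583 [-4.36259066 -0.12699147] [ 1.94261882 -2.66477985 -2.04078151]
```

View pics/j4.png

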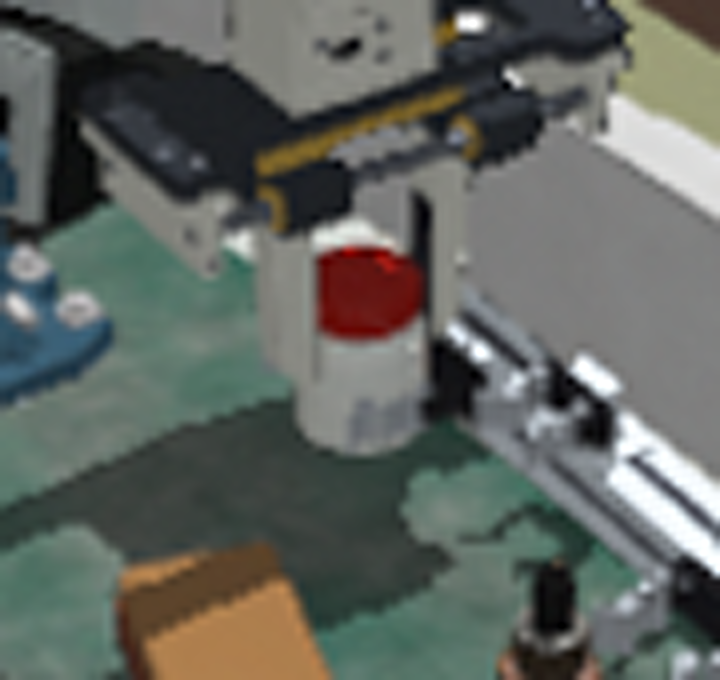

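Run:
```python
from bench import robot
from h import *
from ov import *
s=seat('wide')
r=robot.move_linear(P(s+7*RX,33.8),speed=20,f_stop=12)
print(r,robot.current_t(),((robot.current_tcp_pos()[:2]-s)@np.c_[RX,RY]),robot.current_contact_force())
d=robot.get_image("scene")
draw(d,lines(RAIL,SX),215,130,305,215,8,"j5.png")
```

```text
True 7.5583 [-3.16771375 -0.14040055] [-0.98046444  0.09705411  5.45389139]
```

View pics/j5.png

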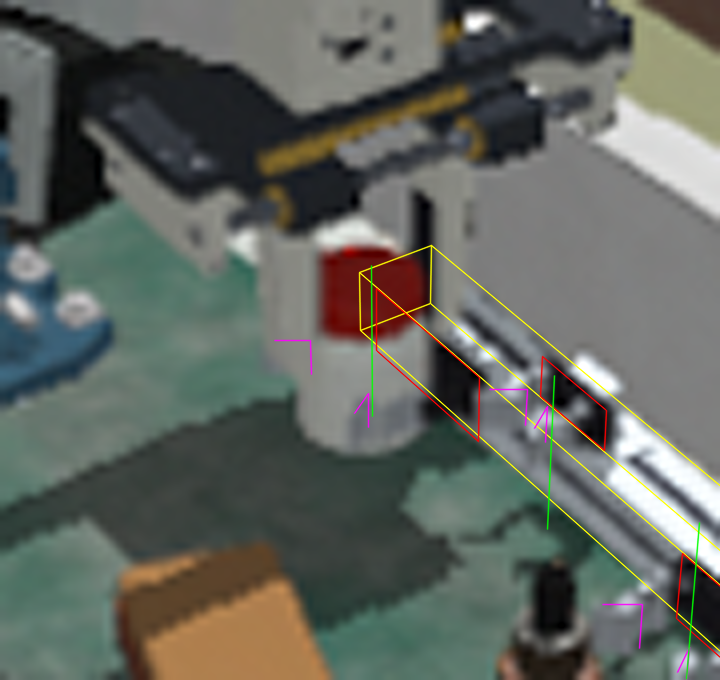

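Run:
```python
from bench import robot
from h import *
s=seat('wide')
z=33.8
for dx in (-2,-1,0,1,2):
    r=robot.move_linear(P(s+dx*RX,z),speed=20,f_stop=12); 
    t=robot.current_tcp_pos();print(dx,r,robot.current_t(),((t[:2]-s)@np.c_[RX,RY]),t[2],robot.current_contact_force(),robot.current_gripper_width()*93)
    if r: break
```

```text
-2 False 7.8583 [-3.07368456 -0.03493125] 33.61595660535864 [-4.1914566  -1.1065908   2.26618831] 49.62842729995093
-1 False 8.1083 [-3.05408936 -0.00516262] 33.58583869118252 [-7.77427855 -1.40703476  5.65829419] 49.18425105143136
0 False 8.3583 [-2.94323426e+00  1.66299985e-03] 33.63766545328584 [-9.92482017 -1.70608034  7.76436551] 49.40757150975273
1 False 8.6083 [-2.89029495  0.01045173] 33.65833125047064 [-10.92994318  -2.99654138  12.12279939] 49.58775592480718
2 False 8.8583 [-2.85515788  0.0239193 ] 33.6652981453072 [-14.16107729  -2.11149295  14.12399452] 49.54844411075459
```

Run:
```python
from bench import robot
from h import *
from ov import *
s=seat('wide')
t=robot.current_tcp_pos()
robot.move_linear(P(s-3*RX,33.8),speed=20)
robot.move_gripper(0.75)
print(robot.current_t(),robot.current_tcp_pos(),robot.current_contact_force())
robot.move_linear(P(s-3*RX,150),speed=150)
c=(460,-140)
robot.move_linear(P(c,150),speed=200)
d=robot.get_image("scene")
L=lines(RAIL,-21.9)+cyl(*(s-2.9*RX),25,[0,55])+cyl(*(s-2.9*RX),23,[55,66],(255,0,255))
draw(d,L,240,130,330,215,8,"j6.png")
draw(d,[],240,130,330,215,8,"j6b.png")
draw(d,[],255,180,335,270,6,"d0.png")
print(robot.current_t())
```

```text
9.8333 [535.61225729  60.91530234  33.8422617 ] [0.05649358 0.64156919 0.32979513]
12.0333
```

View pics/j6.png

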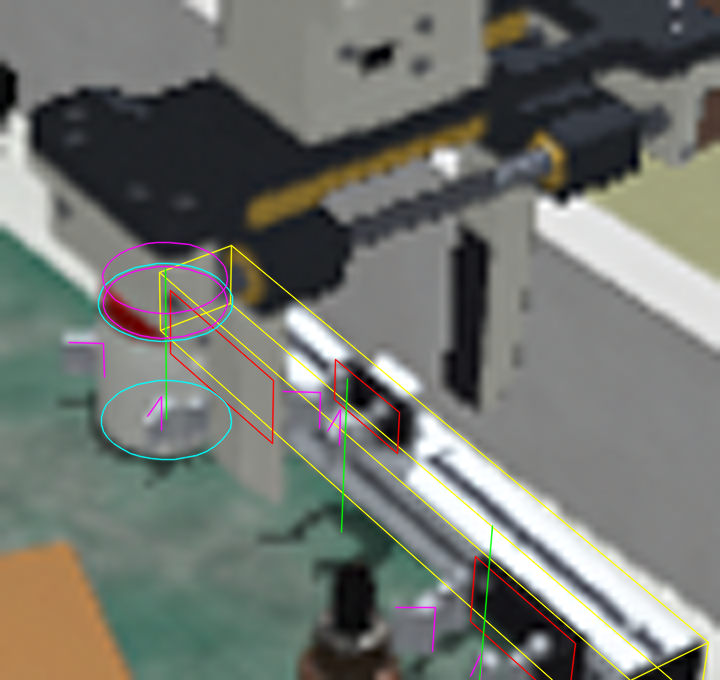

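View pics/j6b.png

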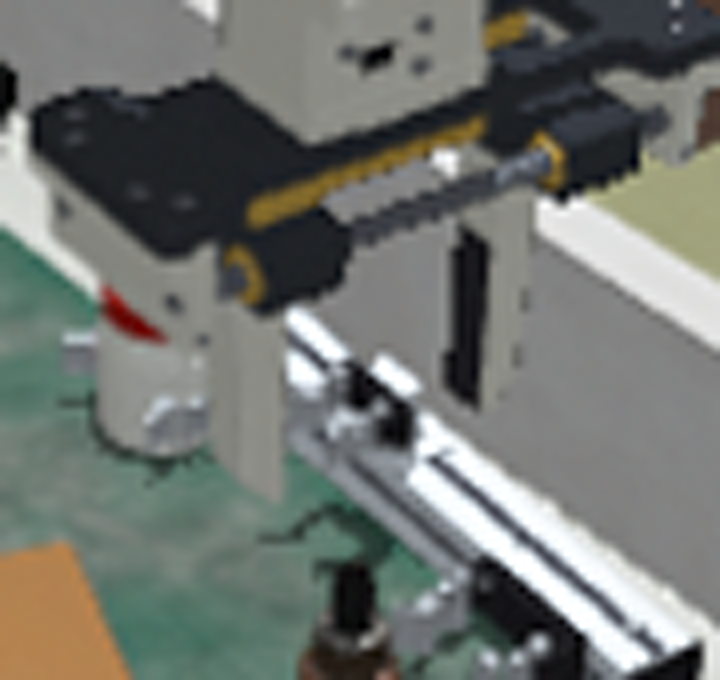

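```bash
sed -i 's/SX=-19/SX=-21.9/' h.py
python3 - <<'E'
from bench import robot
from h import *
from ov import *
robot.move_linear([460,-140,34],speed=130)
robot.move_gripper(0.1)
print(robot.current_t(),robot.current_gripper_width()*93,robot.current_tcp_pos(),robot.current_contact_force())
robot.move_linear([460,-140,44],speed=80)
s=seat('middle');print(s)
robot.move_linear(P(s-50*RX,44),speed=100)
robot.sleep(.1)
d=robot.get_image("scene"); 
t=robot.current_tcp_pos();print(t)
draw(d,lines(RAIL,SX)+cyl(*t[:2],17,[10,68])+cyl(*t[:2],12,[77,87],(255,0,255)),250,150,340,240,8,"d1.png")
E
```

```text
13.7667 31.40795148921714 [ 460.03682474 -140.03497318   34.07588813] [-0.76387549 -0.06979958  0.92316771]
[ 531.87227937 -123.26693112]
[ 481.5316871  -120.18786613   43.82706557]
```

View pics/d1.png

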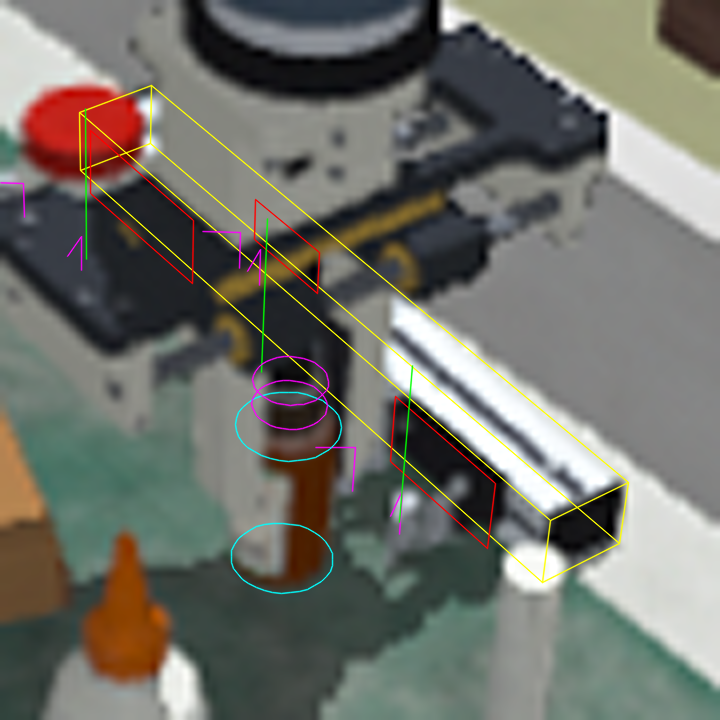

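Run:
```python
from bench import robot
from h import *
from ov import *
s=seat('middle')
robot.move_linear(P(s-50*RX,33.9),speed=40); robot.sleep(.1)
print(robot.current_t(),robot.current_tcp_pos(),robot.current_contact_force())
for dx in (-24,-16,-12,-8,-4,-2,0,1,2,3): 
    r=robot.move_linear(P(s+dx*RX,33.9),speed=60 if dx==-24 else 30,f_stop=18)
    t=robot.current_tcp_pos(); F=robot.current_contact_force()
    print(dx,r,round(robot.current_t(),2),((t[:2]-s)@np.c_[RX,RY]).round(2),t[2].round(2),F.round(1),round(robot.current_gripper_width()*93,2))
    if r or F[0]<-11: break
d=robot.get_image("scene")
draw(d,[],260,150,340,240,8,"d2.png")
```

```text
15.1417 [ 481.77106673 -120.27614229   33.71409137] [-0.79683903 -0.30218602  0.79169622]
-24 False 15.72 [-23.47  -0.22] 33.75 [ 0.3 -1.9 -0.7] 31.76
-16 False 16.14 [-17.5    0.34] 33.77 [-4.9 -1.5  4.6] 31.46
-12 False 16.43 [-12.03   0.1 ] 33.77 [-1.6 -1.   0. ] 31.57
-8 False 16.71 [-6.62 -0.21] 34.13 [ 1.7 -1.  -1.6] 31.74
-4 False 16.99 [-3.25 -0.31] 34.04 [-0.1 -3.  -0.8] 31.7
-2 False 17.24 [-1.76 -0.08] 33.94 [ 1.3 -2.9 -0.3] 31.98
0 False 17.49 [0.04 0.09] 33.86 [ 0.7 -1.6 -1.1] 31.5
1 False 17.74 [0.16 0.15] 33.77 [-2.5 -1.4  1.6] 31.54
2 False 17.99 [0.23 0.16] 33.78 [-6.2 -2.5  5.1] 31.58
3 False 18.24 [0.29 0.18] 33.77 [-8.6 -2.1  7. ] 31.45
```

View pics/d2.png

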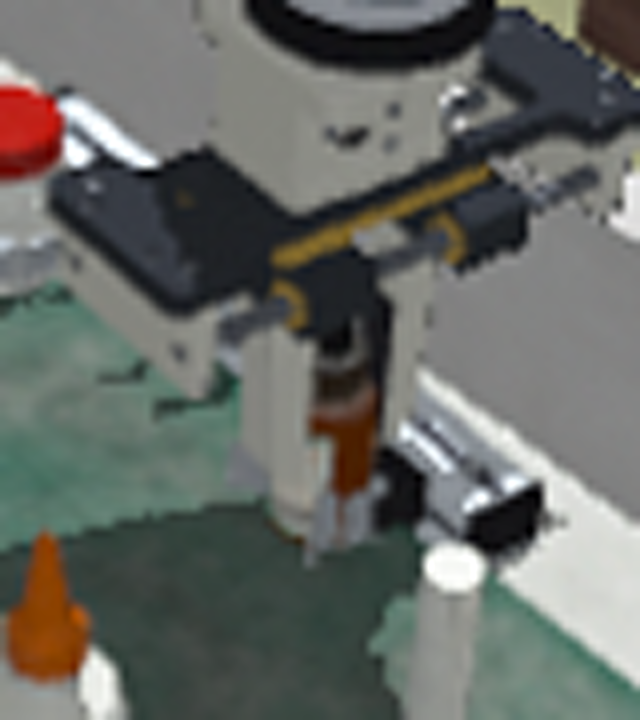

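Run:
```python
from bench import robot
from h import *
from ov import *
s=seat('middle')
robot.move_linear(P(s+0.3*RX,33.9),speed=20)
robot.move_gripper(0.65)
print(robot.current_t(),robot.current_tcp_pos(),robot.current_contact_force())
robot.move_linear(P(s,170),speed=150)
robot.move_linear([448.5,-261,170],speed=200)
d=robot.get_image("scene")
L=lines(RAIL,SX); w=seat('wide')
L+=objs(w,s,(448.5,-261))
draw(d,L,245,150,345,225,8,"d3.png")
draw(d,[],245,150,345,225,8,"d3b.png")
print(robot.current_t(),robot.current_tcp_pos())
```

```text
19.2583 [ 532.18674566 -123.24782837   33.89114443] [-0.87424939 -0.05359987  0.08565692]
21.325 [ 448.8488817  -260.09380841  169.80762624]
```

View pics/d3.png

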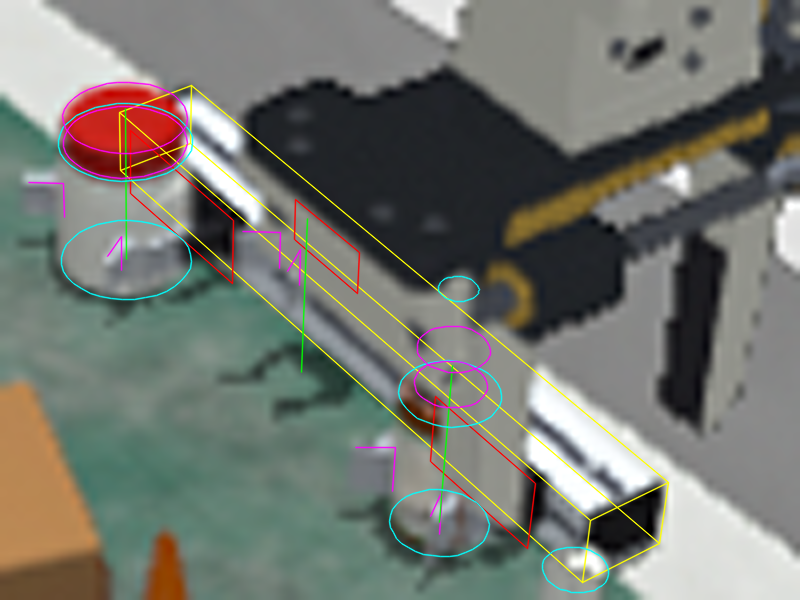

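View pics/d3b.png

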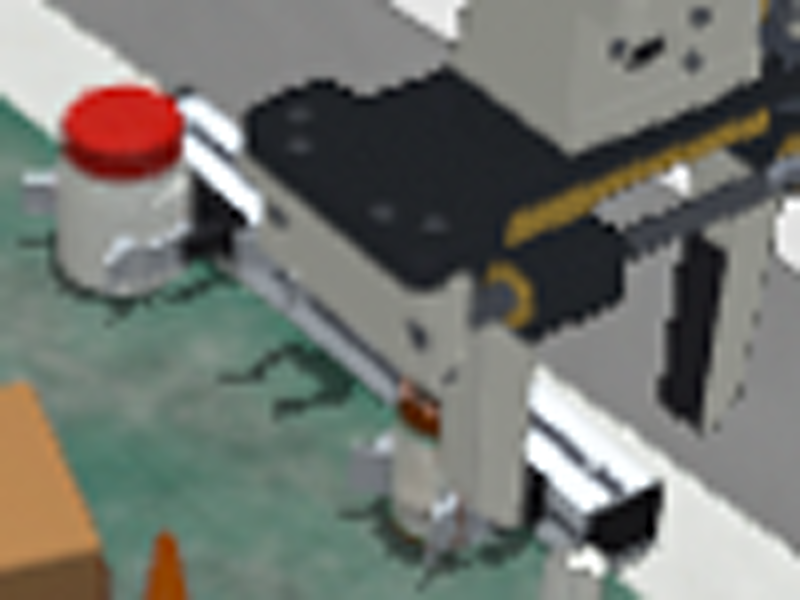

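Run:
```python
from bench import robot
from h import *
from ov import *
robot.move_linear([448.5,-261,66.5],speed=110)
robot.move_gripper(0.0)
print(robot.current_t(),robot.current_gripper_width()*93,robot.current_tcp_pos(),robot.current_contact_force())
d=robot.get_image("scene")
draw(d,cyl(448.5,-261,9,[0,44,130]),270,180,340,270,7,"m1.png")
```

```text
23.1667 17.64400532006678 [ 448.47051336 -261.02858369   66.52301586] [-0.32370417  0.30246613  0.01911465]
```

View pics/m1.png

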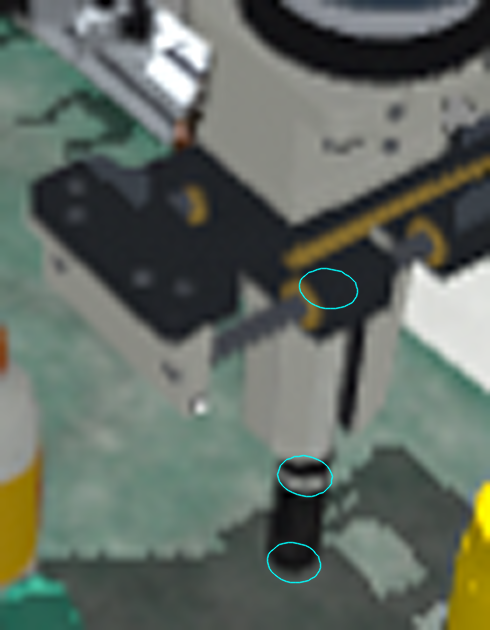

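Run:
```python
from bench import robot
from h import *
from ov import *
s=seat('narrow');print(s)
robot.move_linear([448.5,-261,112],speed=90)
robot.move_linear(P(s-45*RX,112),speed=130)
robot.move_linear(P(s-45*RX,76.5),speed=80); robot.sleep(.1)
d=robot.get_image("scene"); t=robot.current_tcp_pos(); print(robot.current_t(),t,robot.current_gripper_width()*93)
draw(d,lines(RAIL,SX)+cyl(*t[:2],9,[10,54,140]),240,135,320,220,8,"m2.png")
draw(d,[],240,135,320,220,8,"m2b.png")
```

```text
[545.70379706 -31.96145966]
26.5917 [501.29302821 -29.2169448   77.03750404] 17.31140101987486
```

View pics/m2.png

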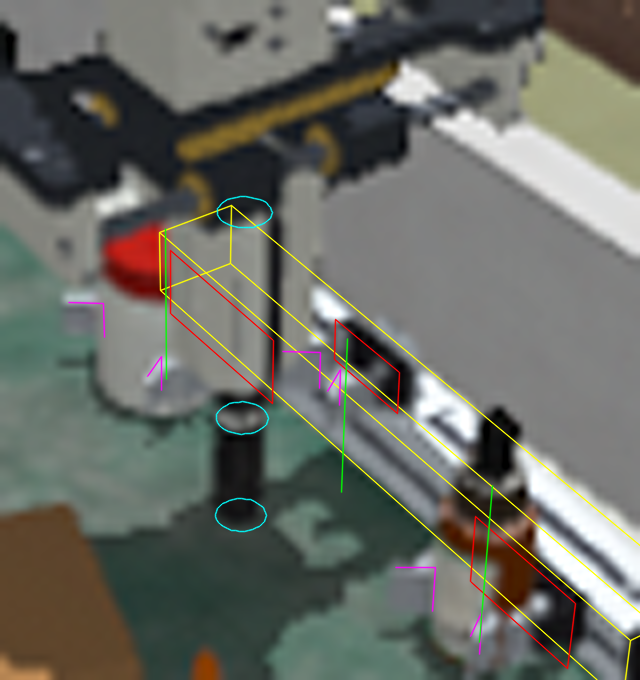

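View pics/m2b.png

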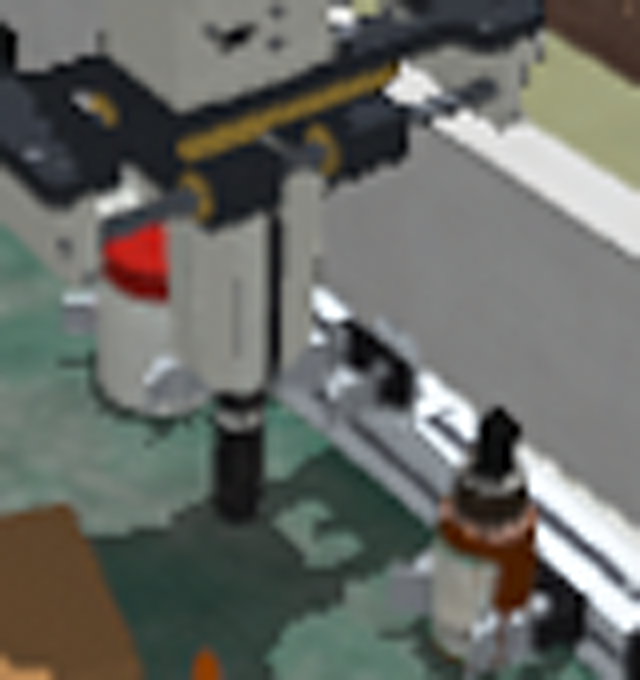

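Run:
```python
from ov import *
from h import *
d=pickle.load(open("s0.pkl","rb"))
for sx in (-21.9,-19,-17):
  print(sx,[ [proj(d,tf((sx,y,z),RAIL))[0].round(1).tolist() for z in(45,63)] for y in(-19,19)])
R=RAIL
L=lines(R,-21.9)
draw(d,[],268,165,300,200,22,"n0.png")
draw(d,L,268,165,300,200,22,"n1.png")
```

```text
-21.9 [[[289.1, 186.1], [289.4, 181.0]], [[281.2, 179.4], [281.4, 174.3]]]
-19 [[[289.9, 185.8], [290.2, 180.7]], [[282.0, 179.0], [282.2, 174.0]]]
-17 [[[290.5, 185.5], [290.8, 180.5]], [[282.6, 178.8], [282.8, 173.8]]]
```

View pics/n0.png

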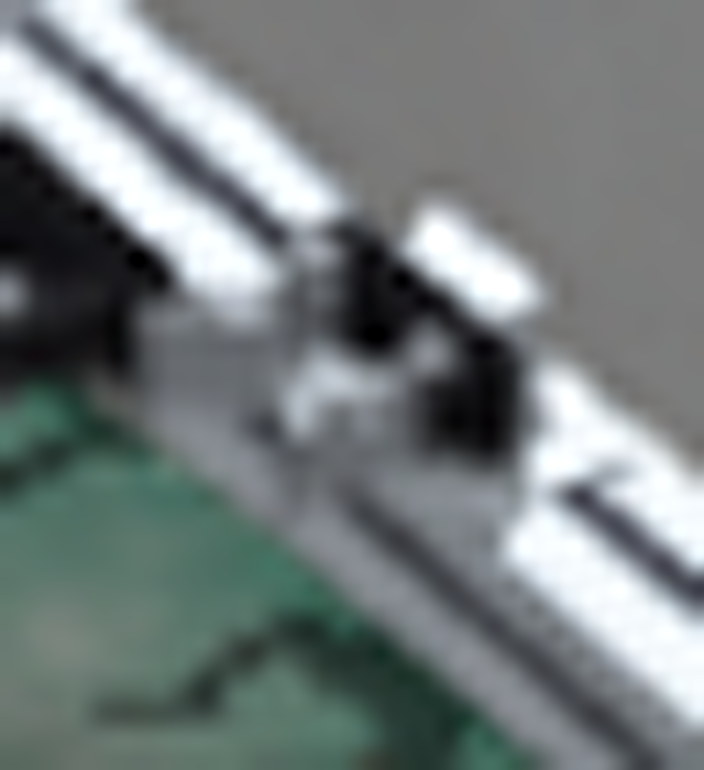

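View pics/n1.png

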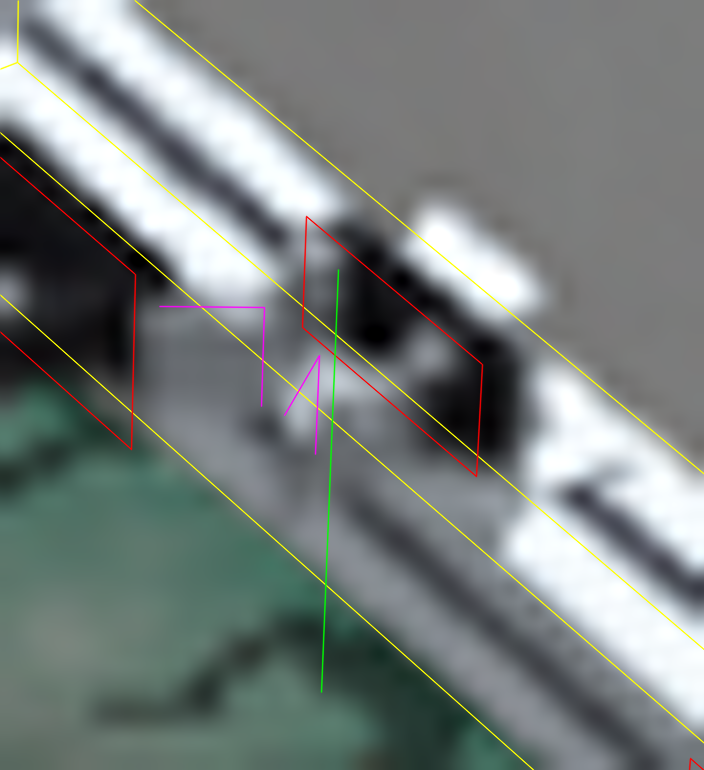

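Run:
```python
from bench import robot
from h import *
from ov import *
s=seat('narrow')-1.5*RY
robot.move_linear(P(s-45*RX,66.4),speed=40); robot.sleep(.1)
print(robot.current_t(),robot.current_tcp_pos(),robot.current_contact_force())
for dx in (-20,-16,-13,-10,-7,-4,-2): 
    r=robot.move_linear(P(s+dx*RX,66.4),speed=60 if dx==-20 else 30,f_stop=18)
    t=robot.current_tcp_pos(); F=robot.current_contact_force()
    print(dx,r,round(robot.current_t(),2),((t[:2]-s)@np.c_[RX,RY]).round(2),t[2].round(2),F.round(1),round(robot.current_gripper_width()*93,2))
    if r or F[0]<-11 or abs(F[1])>6: break
d=robot.get_image("scene")
draw(d,[],245,135,325,220,8,"m3.png")
```

```text
27.1 [500.93316362 -30.70279513  66.36074237] [ 0.11764531 -0.27091323  0.70295804]
-20 False 27.67 [-19.65   0.  ] 66.34 [ 0.9 -0.3  1.1] 17.71
-16 False 27.95 [-16.3   -0.05] 66.34 [-0.3 -0.8  2.2] 17.8
-13 False 28.2 [-15.6    0.08] 66.34 [-6.  -0.6  8.9] 17.54
-10 False 28.45 [-13.59   0.23] 66.32 [-10.   -0.2  11. ] 17.45
-7 False 28.7 [-9.02  0.25] 66.34 [-5.2 -0.2  6.7] 17.54
-4 False 28.95 [-3.94  0.04] 66.35 [-0.2 -0.3  1.8] 17.85
-2 False 29.2 [-1.3  -0.04] 66.38 [ 0.5 -1.1  0.1] 17.34
```

View pics/m3.png

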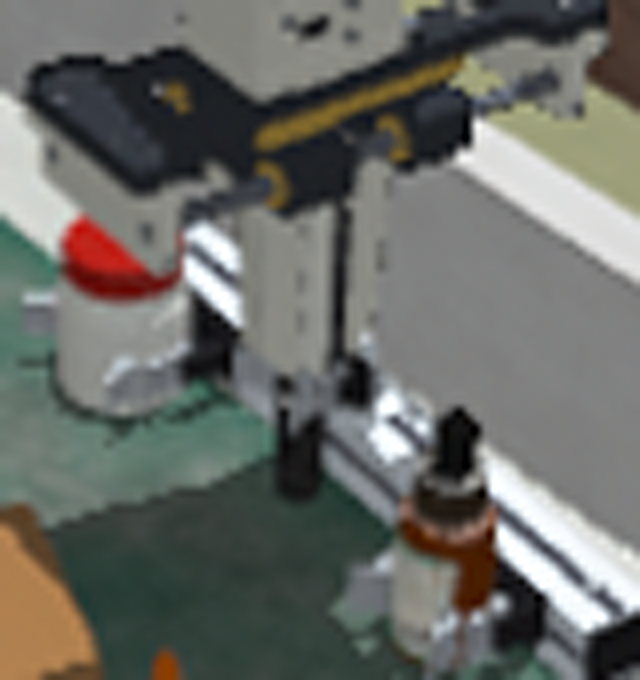

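Peak of 10 N at −13.6 mm, then it let go: snapped past the bumps. Now press home to the plate.

Run:
```python
from bench import robot
from h import *
from ov import *
s=seat('narrow')-1.5*RY
for dx in (0,1,2,3,4,5,6): 
    r=robot.move_linear(P(s+dx*RX,66.4),speed=30,f_stop=18)
    t=robot.current_tcp_pos(); F=robot.current_contact_force()
    print(dx,r,round(robot.current_t(),2),((t[:2]-s)@np.c_[RX,RY]).round(2),t[2].round(2),F.round(1),round(robot.current_gripper_width()*93,2))
    if r or F[0]<-11 or abs(F[1])>6: break
d=robot.get_image("scene")
draw(d,[],245,135,325,220,8,"m4.png")
```

```text
0 False 29.5 [-0.53  0.01] 66.35 [-1.8 -0.5  3.7] 17.48
1 False 29.75 [-0.45  0.07] 66.33 [-5.3 -0.2  6.2] 17.76
2 False 30.0 [-0.36  0.08] 66.35 [-7.9 -0.4  9. ] 17.75
3 False 30.25 [-0.26  0.09] 66.34 [-11.   -2.1  11.4] 17.74
4 False 30.5 [-0.21  0.08] 66.34 [-13.7  -0.8  13.7] 17.54
```

View pics/m4.png

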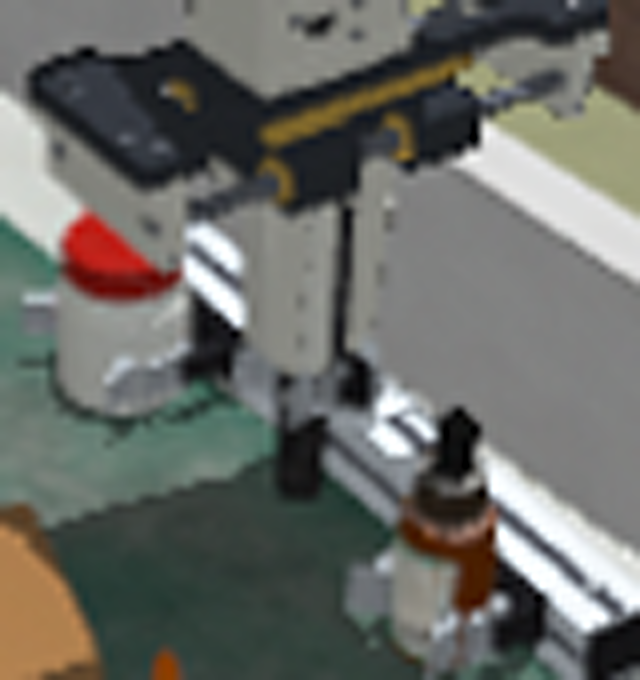

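Seated against the plate at the expected position (−0.4 mm). Release gently, retreat upward and aside, and check.

Run:
```python
from bench import robot
from h import *
from ov import *
s=seat('narrow')-1.5*RY
robot.move_linear(P(s-0.5*RX,66.4),speed=20)
robot.move_gripper(0.6)
robot.move_linear(P(s-0.5*RX,180),speed=120)
robot.move_ptp([330,230,220],ORI)
d=robot.get_image("scene"); pickle.dump(d,open("s1.pkl","wb"))
L=lines(RAIL,SX)+objs(seat('wide'),seat('middle'),s)
draw(d,L,245,135,335,225,8,"f1.png")
draw(d,[],245,135,335,225,8,"f1b.png")
cv2.imwrite("pics/f1full.png",d["img"])
print(robot.current_t(),robot.current_contact_force())
```

```text
34.1667 [ 0.06945641 -0.49618126 -0.18342905]
```

View pics/f1.png

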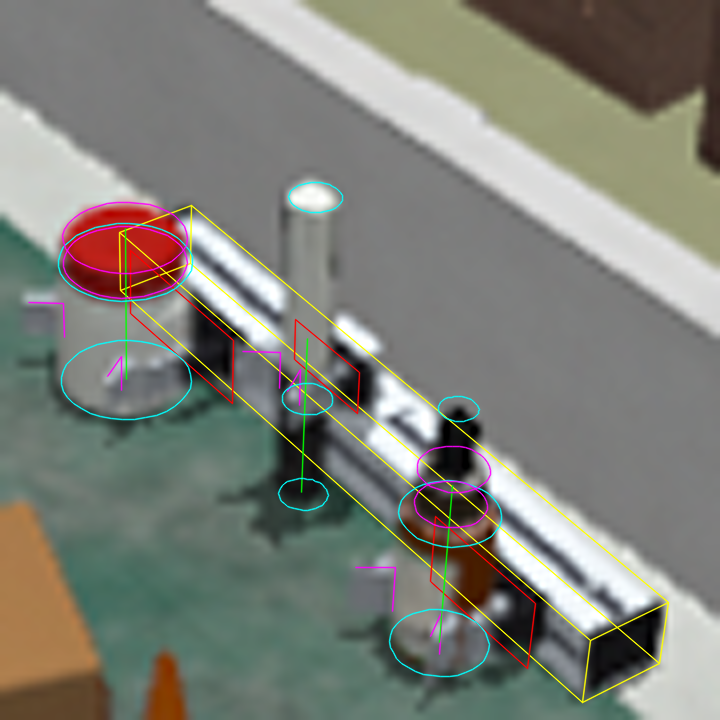

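View pics/f1b.png

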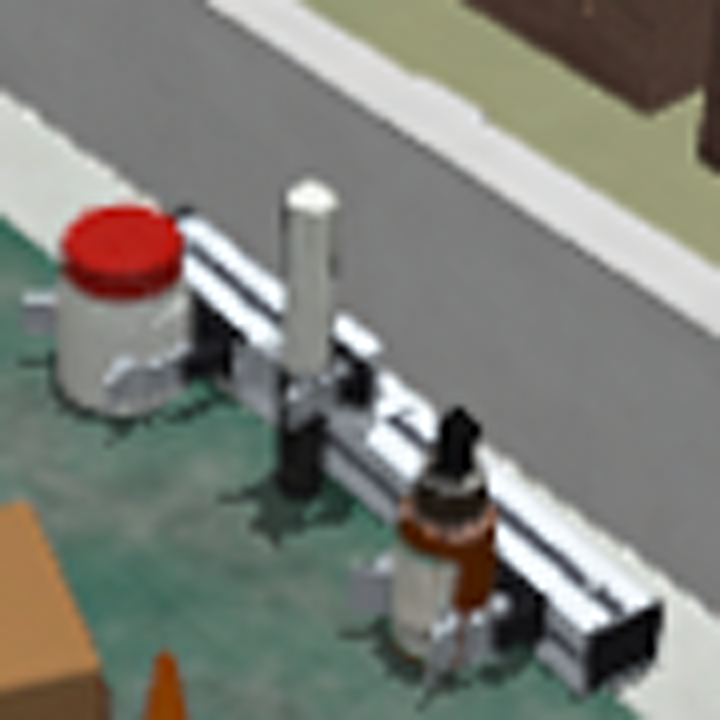

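View pics/f1full.png

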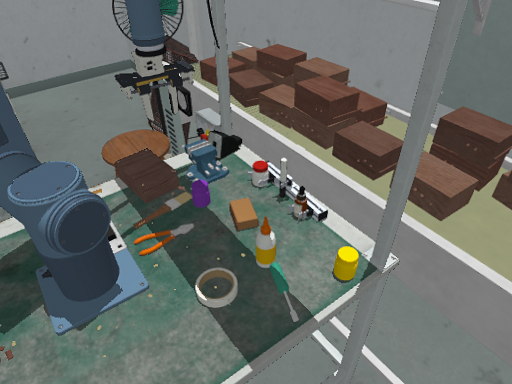

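Run:
```python
from bench import robot
from h import *
import pickle
d0=pickle.load(open("s0.pkl","rb"))["img"].astype(int);d1=pickle.load(open("s1.pkl","rb"))["img"].astype(int)
for n,(a,b,c,e) in dict(glue=(256,215,277,268),block=(230,198,260,230),nut=(272,263,300,322)).items(): print(n,np.abs(d0-d1)[b:e,a:c].max(2).mean())
robot.hand_in(); print(robot.current_t())
```

```text
glue 1.9937106918238994
block 1.7458333333333333
nut 1.1628329297820823
the job is handed in; nothing more can be done
the job is handed in; nothing more can be done
```

I pressed the jar into the wide clip, the dropper bottle into the middle clip and the marker into the narrow clip, in that order. I handed the job in at about 34 s of the 67 s allowed.

- **Clip fit:** For the bottle and marker, the push force peaked and then dropped, so they snapped in (the marker peaked at about 10 N, against the stated 8 N). For the jar I only caught the clip pulling it in. All three were then pressed until they stopped hard against their back plates. The jar stopped 3 mm short of my first estimate, so I moved the plate position by that amount. The bottle and marker then stopped within 0.5 mm of where I expected.
- **Final picture:** All three stand upright in their clips, and the gripper is well clear. The glue bottle, sanding block and nut driver show no visible change from the first picture.
- **What disagreed or could not be checked:**
  - **Single view:** An overhead beam hides the work area from the top camera. Positions therefore come from the scene camera alone, checked against the given sizes and the gripper's position, not from two views.
  - **Bottle width:** The bottle measured 31.5 mm in the grip instead of 33–34 mm. It was centred and did not slip.
  - **Bases:** The drawn outlines sit about 1 px below each base in the pictures. The bottle and marker bases showed about the same offset before or while being moved, so I took it as image or calibration error, not as the items standing off the bench.

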